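# Shut down the soldering place

## Robot

A 6-joint arm with a two-finger parallel gripper is mounted at the origin on the work surface. World frame = base frame: x ahead of the robot, y to its left, z up, the work surface at z = 0. Lengths are in m, angles in degrees, forces in N, time in s.
With the tool pointing down it reaches from about 0.4 to 0.825 m from the base axis. Payload 7 kg.
Tool frame: the origin (TCP) lies at the very end of the fingers, on their centre line; the grasp point (between the pads) lies 19 mm behind it; z points along the fingers, y is the line along which they close (so a half turn about z gives the same grasp; the last joint's range is limited). The gripper opens to 88 mm and grips with 3 to 60 N. Pads are 19 mm wide; open, the fingers measure 130 mm over their backs; the gripper's body (78 mm by 193 mm) begins 47 mm behind the grasp point.
Start: joints at [-60.098, 20.546, 0.682, 0, -70.136, -16.507], TCP at [0.156, -0.657, 0.227] pointing down, gripper open.
Joint ranges: [-176.03, 176.03], [-82.01, 121.73], [-58.28, 71.71], [-173.87, 95.51], [-174.79, -0.11], [-173.66, 173.66]. Speed limits (degrees/s): [136.94, 136.94, 172.46, 180, 180, 180].

## Interface

Orientations are given as [roll, pitch, yaw] about the fixed x, y, z axes, in that order (R = Rz(yaw) Ry(pitch) Rx(roll)).
In Python, from plant import r gives the robot as it stands. The module is installed in compiled form; this text tells all that it offers.
- The arm moves only by the tool jog_arm, never from a script. Its arguments are lists of equal length, an entry for each row: "travel": the shift along the tool's x, y, z each as a share of 50 cm, from -1 to 1, a list of three; "dr": the turn, a rotation vector about the tool's x, y, z each as a share of 360 degrees, from -1 to 1, a list of three; "claw": the opening, from 0 (shut) to 1 (fully open). A call has exactly 10 rows; each row is the pose to reach, as a shift and turn from the pose commanded when the call began, along the tool's axes at that moment, turning the shorter way round; what a row does not reach only later rows make up. A row lasts 1/8 s, in which the tool goes at most 62.5 mm and 10.7 degrees, less where a joint would pass 70% of its speed; a pose out of reach is approached as far as the arm can. A call with a number of a shift or a turn outside -1 to 1 is refused whole. A call with a gripper value outside its range is refused whole. The fingers move at their own pace and stop on an object; "newtons" is the grip in N (left out, the last holds). Time passes only in rows, so rows that repeat a pose let the fingers close, or fill a call up. It gives the time, the measured TCP pose, the force, the opening and the grip force at its end, in the units of the state.
- r.get_state(): the state, without advancing time (a new reading comes with each control period).
- r.capture(name): name is "scene" or "side" or "wrist"; returns a dict with "pixels" (420x560x3 uint8, red, green, blue), "range_z" (420x560 float32, m along the optical axis (not along the pixel's ray), 0 where there is no reading), "fx", "fy", "cx", "cy" (pixels), "position" and "attitude" of the camera in the world; the wrist camera has in their place "hand_eye" (4x4, takes a point from camera to tool coordinates, whose origin is the TCP and whose axes are the flange's). Camera axes: x right, y up, looking along -z (the intrinsics and any distortion apply to the point x, -y, -z); pixel columns grow to the right and rows downward; lengths in m; the calibration is good to about 2 mm. A picture is of the moment at which its call begins: read the wrist's pose just before it.
- r.close_job(): hands the job in; it is judged then, once.
Trained networks look in the newest picture that a camera, given by its name, has taken for a name from the list of things; names that differ only in an ending like _2 or _b are one class to them, and where a whole thing is asked for, a point or a joint stands for the part that bears it (a point fixed in the world has none). Each returns a list of dicts, best first, with "conf" (0 to 1); they miss things now and then, are a little off and sometimes report something else, mostly with a low value. They report only what shows in the picture. A call takes as long as a camera call.
- r.boxes_of(name, camera): "extent" ([left, top, right, bottom] in pixels, round what is visible of it).
- r.regions_of(name, camera): "pixels" (420x560 bool, what is visible of it) and "extent" ([left, top, right, bottom] in pixels, round what is visible of it).
- r.tip_of(name, camera): "at" ([column, row] in pixels: a listed point, or the origin of a listed thing).
The state is a dict: "time_s": time; "joints": joint angles; "qd": joint speeds; "joint_torque": joint torques, N m; "tcp_pos": TCP position; "eef_rot": TCP orientation; "contact_force": force on the tool from outside, world axes, zero at the start; "moment": the same for the moment, N m; "gripper_width": finger opening in m; "gripper_force": force on a finger pad.
Only numpy, scipy, OpenCV 4.12 (cv2) and the standard library are available. Lean on these libraries where they do the work, as an engineer would, in place of code of your own. Each camera call takes 0.05 s, during which the arm holds its last target. There are 200 camera calls.

## Task

Shut down the soldering place with light fingertip presses: first press the red key on the soldering station fully down and let it come up again, then press the raised, red-striped end of the rocker switch on the lamp's foot so that it tips fully over to off. Press gently, leave the yellow and blue keys unpressed, do not move or pick up the solder spool, the tip-cleaner pot or the cutters, and finish with the hand clear of everything.

Things in the scene. Friction and masses are not known exactly. Their poses are not given: they have to be found in the camera images.
- station: soldering station, fixed to the bench: black housing with teal sides, 160 (its x) x 190 (its y) mm, flat top 70 mm above the bench; origin under its centre on the bench, z up. A raised display (top 74 mm above the bench) lies on the far half of its top, from x = +17 to +73 mm; the three keys stand in a row along its y on the near half, at x = -45 mm and y = -55, 0, +55 mm, in an order that differs from run to run
- red_base: round grey housing of the red key, standing on the station's top; origin at the centre of its underside, z up; 44 mm across, 12 mm high; it carries the key, a red cap 28 mm across whose top is 23 mm above this origin (93 mm above the bench) when up
- red_top (a point): centre of the red key's top face; moves with the key
- red (a joint): travel of the red key: 0 up, 0.007 m fully down; a spring brings it back up, about 4 N hold it fully down
- yellow_top (a point): centre of the yellow key's top face (28 mm across, same kind of key as the red one), not to be pressed
- yellow (a joint): travel of the yellow key: 0 up, 0.007 m fully down
- blue_top (a point): centre of the blue key's top face (28 mm across, same kind of key as the red one), not to be pressed
- blue (a joint): travel of the blue key: 0 up, 0.007 m fully down
- lamp: magnifier lamp, fixed to the bench: white round foot 210 mm across and 30 mm high; origin under the foot's centre on the bench, z up. The rocker switch has its pivot at x = 0, y = -40 mm, 39 mm above the bench. A post 44 mm thick stands at y = +65 mm and rises leaning towards +y (at y = +110 mm it is 330 mm high), where the arm and the magnifier follow, further to +y
- rocker (a joint): the lamp's rocker switch: 0 on (start), 0.4 rad fully off; turns about the lamp's y axis at the pivot and stays where left (2 N at its end moves it). A shallow V of two facets, each 26 mm long (lamp's x), 30 mm wide, meeting at the pivot: at 0 the red-striped facet on the -x side slopes up, its end 10 mm above the pivot; at 0.4 it lies level at the pivot's height and the other is raised
- rocker_press (a point): the place to press: on the surface of the rocker's red-striped facet, 18 mm from the pivot, in the middle of its width; moves with the rocker, 7 mm above the pivot's height at on and level with the pivot when fully off
- spool_center (a point): loose solder spool standing upright, aluminium with a blue rim, 57 mm across, 46 mm high; the point is half-way up its axis; to be left alone
- jar_center (a point): loose tip-cleaner pot, black with a brass-wool top, 60 mm across, 43 mm high; the point is on its axis, 20 mm above the bench; to be left alone
- cutters_center (a point): loose side cutters lying flat, green handles towards -x, 130 mm long, 52 mm wide, 12 mm high; the point is between the handles, 6 mm above the bench; to be left alone

How it is judged (in metres and radians):
On the way, in this order (a step that is already met when the one before it is completed fails the run):
1. the red key is pressed down by the fingers (at least 5 of its 7 mm) while the lamp is still on (value of joint red above 0.005 m and contact force between the fingers and red_base above 0.3 N and value of joint rocker below 0.1 rad), for 0.05 s.
2. the red key has come up again, while the lamp is still on (value of joint red below 0.0015 m and value of joint rocker below 0.1 rad), for 0.05 s.
3. the rocker switch is tipped over to off by the fingers (value of joint rocker above 0.3 rad and contact force between the fingers and lamp above 0.3 N), for 0.02 s.
At the end, for the whole second after the job is handed in: the rocker is tipped to off (past 0.3 of 0.4 rad), all three keys are up (within 1.5 mm), and spool, pot and cutters are within 12 mm of where they started (value of joint rocker above 0.3 rad and value of joint each of red, yellow, blue below 0.0015 m and distance of each of spool_center, jar_center, cutters_center from where it was at the start of the episode below 0.012 m); the robot touches nothing.
It fails at once if the yellow or the blue key is pressed (by more than 2 mm) (value of joint any of yellow, blue above 0.002 m).
It fails at once if the spool, the pot or the cutters are lifted or moved by more than 12 mm (distance of any of spool_center, jar_center, cutters_center from where it was at the start of the episode above 0.012 m).
It fails at once if the robot presses harder than 30 N on a key, the station or the lamp (contact force between any of the fingers, the arm and red_base above 30 N or contact force between any of the fingers, the arm and station above 30 N or contact force between any of the fingers, the arm and lamp above 30 N).
It also fails if it takes over 42 s, if anything falls off the work surface, if the arm or the gripper's body presses on something with over 40 N, if the wrist force passes 120 N, or if a joint passes its speed limit or range.

## Working session

There is one attempt and no reset: what is moved stays moved. The work goes in short steps, Python scripts to look and compute and a tool call to move; the robot and the scene stay as the last step left them, time stands still between calls to the robot, and variables do not carry over. Pictures are saved under pics/ and viewed, at most 10 in all, crops included, and the job is handed in when it is done.

Besides the shell and the picture viewer there is one more tool, called after ">>>" by a JSON object that holds its "name" and its "arguments". jog_arm: Moves the arm, as the interface text tells. Its arguments: {"type":"object","properties":{"travel":{"type":"array"},"dr":{"type":"array"},"claw":{"type":"array"},"newtons":{"type":"number"}},"required":["travel","dr","claw"]}

```bash
mkdir -p pics; cat > h.py <<'E'
import numpy as np, cv2
from plant import r
from scipy.spatial.transform import Rotation as R
def camT(c, st):
    T=np.eye(4)
    if 'hand_eye' in c:
        W=np.eye(4); W[:3,:3]=R.from_euler('xyz',st['eef_rot'],degrees=True).as_matrix(); W[:3,3]=st['tcp_pos']
        return W@np.array(c['hand_eye'])
    a=np.array(c['attitude'],float)
    T[:3,:3]=a if a.shape==(3,3) else (R.from_euler('xyz',a,degrees=True).as_matrix() if a.size==3 else R.from_quat(a).as_matrix())
    T[:3,3]=c['position']; return T
def pt(c,st,uv,z=None):
    """world point of pixel: by depth (median 3x3) or intersect with height z"""
    u,v=uv; d=np.array([(u-c['cx'])/c['fx'],-(v-c['cy'])/c['fy'],-1.])
    T=camT(c,st)
    if z is None:
        p=c['range_z'][int(v)-1:int(v)+2,int(u)-1:int(u)+2]; s=np.median(p)
    else: s=(z-T[2,3])/(T[:3,:3]@d)[2]
    return T[:3,:3]@(d*s)+T[:3,3]
def save(c,n): cv2.imwrite('pics/'+n,cv2.cvtColor(c['pixels'],cv2.COLOR_RGB2BGR))
E
python3 - <<'E'
from h import *
st=r.get_state(); print(st['time_s'],st['tcp_pos'],st['eef_rot'])
Z=dict(red_top=.093,yellow_top=.093,blue_top=.093,rocker_press=.046,spool_center=.023,jar_center=.02,cutters_center=.006)
np.set_printoptions(precision=4,suppress=True)
for n in('scene','side'):
    c=r.capture(n); save(c,n+'.png'); print(n,c['position'],c['attitude'])
    for k in list(Z)+['station','lamp']:
        t=r.tip_of(k,n)[:2]
        for x in t: print(k,round(x['conf'],2),np.round(x['at']),pt(c,st,x['at']),pt(c,st,x['at'],Z.get(k,0)))
E
```

```text
0.0 [ 0.15621089 -0.65617463  0.22562629] [ 1.79907108e+02 -8.49374266e-03 -1.66613419e+02]
scene [0.9431 0.4294 0.5895] [ 50.1124   1.2223 137.22  ]
red_top 0.5 [213. 146.] [ 0.5123 -0.2813  0.0945] [ 0.511  -0.2835  0.093 ]
red_top 0.32 [204. 200.] [ 0.6185 -0.167   0.0711] [ 0.6322 -0.1418  0.093 ]
yellow_top 0.65 [219. 159.] [ 0.5322 -0.2315  0.0938] [ 0.5315 -0.2326  0.093 ]
blue_top 0.42 [230. 173.] [ 0.5471 -0.1742  0.0942] [ 0.5461 -0.1757  0.093 ]
rocker_press 0.83 [367. 277.] [0.5285 0.1532 0.0446] [0.5295 0.1539 0.046 ]
spool_center 0.72 [352. 205.] [0.407  0.0177 0.047 ] [ 0.3833 -0.0005  0.023 ]
jar_center 0.57 [247. 283.] [0.6737 0.0263 0.041 ] [0.6634 0.0108 0.02  ]
cutters_center 0.93 [305. 252.] [0.5282 0.0121 0.0011] [0.5317 0.0156 0.006 ]
station 0.61 [206. 200.] [ 0.6151 -0.1647  0.0698] [ 0.5711 -0.2444  0.    ]
lamp 0.98 [370. 317.] [0.5752 0.1995 0.0295] [0.5558 0.1874 0.    ]
lamp 0.15 [221. 158.] [ 0.5267 -0.2325  0.0937] [ 0.448  -0.3576  0.    ]
side [ 0.4335 -0.6099  0.6581] [45.3144 -1.01   -9.4018]
red_top 0.94 [294. 342.] [ 0.5129 -0.2789  0.0913] [ 0.5127 -0.2799  0.093 ]
yellow_top 0.54 [303. 309.] [ 0.5336 -0.2293  0.0908] [ 0.5332 -0.2308  0.093 ]
blue_top 0.77 [306. 276.] [ 0.5488 -0.1755  0.091 ] [ 0.5484 -0.177   0.093 ]
rocker_press 0.92 [259. 163.] [0.5222 0.1472 0.0459] [0.5222 0.1471 0.046 ]
rocker_press 0.27 [278. 226.] [0.5372 0.0071 0.0094] [ 0.5314 -0.0277  0.046 ]
spool_center 0.78 [193. 231.] [ 0.388  -0.017   0.0451] [0.3864 0.0044 0.023 ]
jar_center 0.73 [347. 216.] [ 0.6603 -0.0076  0.0339] [0.6653 0.0058 0.02  ]
cutters_center 0.64 [274. 228.] [0.5302 0.0024 0.01  ] [0.5309 0.0062 0.006 ]
station 0.82 [324. 352.] [ 0.5517 -0.2853  0.0679] [ 0.5653 -0.2479  0.    ]
lamp 0.87 [274. 169.] [0.5491 0.1358 0.0375] [0.556  0.1808 0.    ]
lamp 0.16 [303. 278.] [ 0.5443 -0.1784  0.0917] [ 0.5623 -0.1085  0.    ]
```

View pics/scene.png

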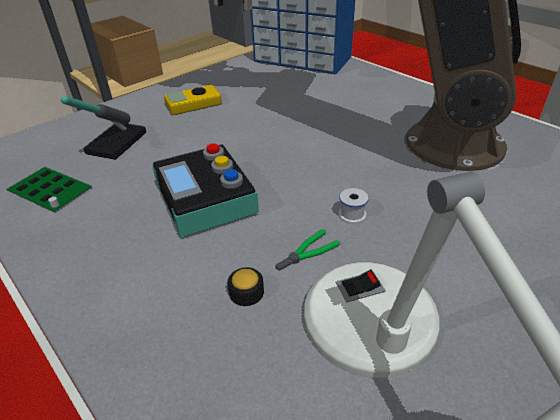

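View pics/side.png

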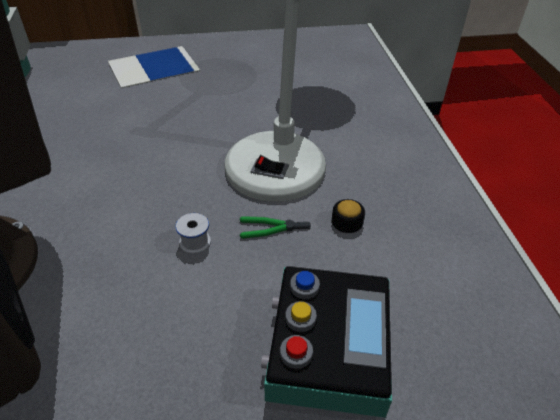

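The red key is the near-right one of the row: scene (213,148), side (297,347). The red-striped rocker end faces the robot: scene (372,277), side (262,162). I'll move above the red key with the fingers shut and aligned to the station's x axis.

>>> {"name": "jog_arm", "arguments": {"travel": [[-0.867,0.565,0.03],[-0.867,0.565,0.03],[-0.867,0.565,0.03],[-0.867,0.565,0.03],[-0.867,0.565,0.03],[-0.867,0.565,0.03],[-0.867,0.565,0.03],[-0.867,0.565,0.03],[-0.867,0.565,0.03],[-0.867,0.565,0.03]], "dr": [[0,0,-0.161],[0,0,-0.161],[0,0,-0.161],[0,0,-0.161],[0,0,-0.161],[0,0,-0.161],[0,0,-0.161],[0,0,-0.161],[0,0,-0.161],[0,0,-0.161]], "claw": [0,0,0,0,0,0,0,0,0,0], "newtons": 10}}

```text
time_s: 2.25
tcp_pos: [0.5132, -0.2805, 0.2114]
eef_rot: [180.0, -0.0, -108.5]
contact_force: [-1.7, -1.7, 0.1]
gripper_width: 0.0006
gripper_force: 0.0
```

```bash
cat > look.py <<'E'
from h import *
import sys
np.set_printoptions(precision=4,suppress=True)
st=r.get_state(); print(st['time_s'],st['tcp_pos'],st['eef_rot'],st['joints'],st['gripper_width'],st['contact_force'])
c=r.capture('wrist'); save(c,sys.argv[1])
Z=dict(red_top=.093,yellow_top=.093,blue_top=.093,rocker_press=.046,lamp=0)
for k in Z:
    for x in r.tip_of(k,'wrist')[:2]: print(k,round(x['conf'],2),np.round(x['at']),pt(c,st,x['at']),pt(c,st,x['at'],Z[k]))
E
python3 look.py w1.png
```

```text
2.25 [ 0.5132 -0.2805  0.2114] [ 179.9775   -0.0045 -108.5247] [ -9.5121  12.7372 -12.2989   0.001  -64.9868  -9.0129] 0.0005525044891050353 [-1.6786 -1.7416  0.0723]
red_top 0.87 [276. 203.] [ 0.5155 -0.2802  0.0933] [ 0.5155 -0.2801  0.093 ]
yellow_top 0.69 [276. 264.] [ 0.5112 -0.2894  0.2211] [ 0.5315 -0.2303  0.093 ]
rocker_press 0.66 [277. 191.] [ 0.5115 -0.2893  0.0933] [ 0.5156 -0.2776  0.046 ]
```

View pics/w1.png

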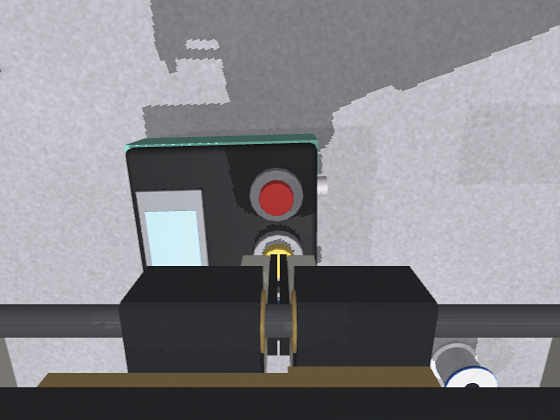

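The wrist view shows the red cap at (276,199), right under the TCP, with the yellow one behind the fingers. I'll press slowly.

>>> {"name": "jog_arm", "arguments": {"travel": [[0,0,0.11],[0,0,0.2],[0,0,0.222],[0,0,0.23],[0,0,0.236],[0,0,0.241],[0,0,0.245],[0,0,0.249],[0,0,0.249],[0,0,0.249]], "dr": [[0,0,0],[0,0,0],[0,0,0],[0,0,0],[0,0,0],[0,0,0],[0,0,0],[0,0,0],[0,0,0],[0,0,0]], "claw": [0,0,0,0,0,0,0,0,0,0]}}

```text
time_s: 3.8
tcp_pos: [0.5133, -0.2815, 0.0875]
eef_rot: [-179.9, -0.0, -108.6]
contact_force: [1.6, -0.4, 3.0]
gripper_width: 0.0004
gripper_force: 1.7
```

```bash
python3 - <<'E'
from h import *
s=r.get_state();print(s['tcp_pos'],s['contact_force'])
c=r.capture('side');p=c['pixels'][250:400,230:380];cv2.imwrite('pics/s2.png',cv2.resize(p[:,:,::-1],None,fx=4,fy=4))
E
```

```text
[ 0.51331094 -0.28154789  0.08752084] [ 1.5784065  -0.37361866  2.96307531]
```

>>> {"name": "jog_arm", "arguments": {"travel": [[0,0,0.001],[0,0,0.002],[0,0,0.003],[0,0,0.003],[0,0,0.003],[0,0,0.003],[0,0,0.003],[0,0,0.003],[0,0,0.003],[0,0,0.003]], "dr": [[0,0,0],[0,0,0],[0,0,0],[0,0,0],[0,0,0],[0,0,0],[0,0,0],[0,0,0],[0,0,0],[0,0,0]], "claw": [0,0,0,0,0,0,0,0,0,0]}}

```text
time_s: 5.1
tcp_pos: [0.513, -0.2814, 0.0862]
eef_rot: [-179.9, -0.0, -108.6]
contact_force: [1.1, 0.7, 7.5]
gripper_width: 0.0005
gripper_force: 4.2
```

>>> {"name": "jog_arm", "arguments": {"travel": [[0,0,-0.12],[0,0,-0.24],[-0.826,0.248,-0.24],[-0.826,0.248,-0.24],[-0.826,0.248,-0.24],[-0.826,0.248,-0.24],[-0.826,0.248,-0.24],[-0.826,0.248,-0.24],[-0.826,0.248,-0.24],[-0.826,0.248,-0.24]], "dr": [[0,0,0],[0,0,0],[0,0,0],[0,0,0],[0,0,0],[0,0,0],[0,0,0],[0,0,0],[0,0,0],[0,0,0]], "claw": [0,0,0,0,0,0,0,0,0,0]}}

```text
time_s: 6.35
tcp_pos: [0.5258, 0.1524, 0.2041]
eef_rot: [179.9, -0.1, -108.4]
contact_force: [-0.9, -1.0, -0.2]
gripper_width: 0.0002
gripper_force: 0.0
```

```bash
python3 look.py w2.png; python3 -c "
from h import *
st=r.get_state();c=r.capture('side');print([(x['conf'],x['at'],pt(c,st,x['at'],.046)) for x in r.tip_of('rocker_press','side')])"
```

```text
6.35 [0.5258 0.1524 0.2041] [ 179.8506   -0.1267 -108.4271] [ 36.6355   9.6332 -17.2479  -0.0559 -63.3083 -55.0376] 0.00015684863035782975 [-0.88   -0.9807 -0.1871]
rocker_press 0.71 [278. 200.] [0.5282 0.1613 0.0468] [0.5283 0.1615 0.046 ]
lamp 0.74 [257. 217.] [0.5541 0.1756 0.0304] [0.559  0.1848 0.    ]
[(0.91, [255.7, 164.0], array([0.51483546, 0.14630506, 0.046     ]))]
```

View pics/w2.png

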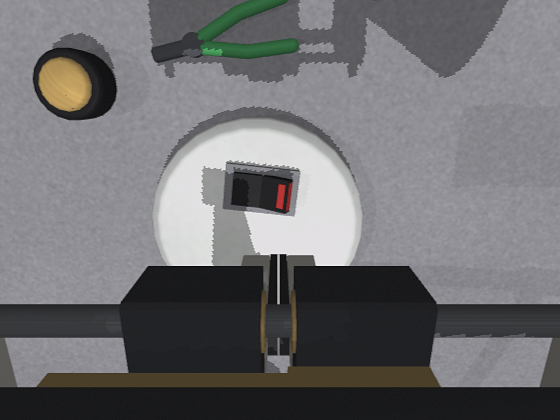

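The wrist view shows the rocker at about (262,190), red stripe at (284,196), turned some 8° relative to the image. I'll measure it.

```bash
python3 - <<'E'
from h import *
np.set_printoptions(precision=4,suppress=True)
st=r.get_state(); c=r.capture('wrist'); p=c['pixels'].astype(int)
s=np.s_[150:230,210:310]; q=p[s]
red=(q[...,0]>q[...,1]*2)&(q[...,0]>90); drk=(q.max(2)<60)
for n,m in(('red',red),('rocker',red|drk),('bezel',q.max(2)<150)):
    k,l,stt,_=cv2.connectedComponentsWithStats(m.astype(np.uint8)); i=1+stt[1:,4].argmax()
    yx=np.argwhere(l==i)[:,::-1]+[210,150]
    box=cv2.minAreaRect(yx.astype(np.float32)); z={'red':.047,'rocker':.042,'bezel':.036}[n]
    print(n,len(yx),box); print(np.array([pt(c,st,b,z) for b in cv2.boxPoints(box)]), pt(c,st,box[0],z))
for u in range(232,304,6): 
    v=190+ (u-262)*0.14; P=pt(c,st,(u,v)); print(u,int(v),P,p[int(v),u])
E
```

```text
red 175 ((283.56707763671875, 198.89633178710938), (7.28848123550415, 23.96364402770996), 6.340191841125488)
[[0.5332 0.1676 0.047 ]
 [0.5238 0.1473 0.047 ]
 [0.518  0.1501 0.047 ]
 [0.5272 0.1704 0.047 ]] [0.5255 0.1588 0.047 ]
rocker 1936 ((264.13079833984375, 193.85385131835938), (59.44950866699219, 35.00334167480469), 8.914926528930664)
[[0.5729 0.1519 0.042 ]
 [0.5568 0.1234 0.042 ]
 [0.5099 0.1481 0.042 ]
 [0.5247 0.1776 0.042 ]] [0.5411 0.15   0.042 ]
bezel 3667 ((256.0, 196.0), (66.0, 92.0), 90.0)
[[0.5784 0.1087 0.036 ]
 [0.5    0.1353 0.036 ]
 [0.5192 0.1957 0.036 ]
 [0.6021 0.1676 0.036 ]] [0.5496 0.151  0.036 ]
232 185 [0.5677 0.1353 0.0335] [84 85 89]
238 186 [0.5616 0.1366 0.0393] [27 27 28]
244 187 [0.5567 0.139  0.0397] [26 23 26]
250 188 [0.5518 0.1415 0.0399] [23 25 25]
256 189 [0.5469 0.1441 0.0393] [45 45 48]
262 190 [0.5421 0.1467 0.0389] [46 48 49]
268 190 [0.5369 0.1487 0.0409] [35 35 35]
274 191 [0.5318 0.1506 0.0434] [35 35 36]
280 192 [0.5268 0.1527 0.045 ] [27 35 37]
286 193 [0.5218 0.1544 0.0479] [188  55  54]
292 194 [0.5169 0.1567 0.0484] [132  39  38]
298 195 [0.5126 0.1633 0.0335] [133 134 139]
```

>>> {"name": "jog_arm", "arguments": {"travel": [[-0.004,0.007,0.1],[-0.004,0.007,0.2],[-0.004,0.007,0.285],[-0.004,0.007,0.305],[-0.004,0.007,0.312],[-0.004,0.007,0.318],[-0.004,0.007,0.323],[-0.004,0.007,0.327],[-0.004,0.007,0.33],[-0.004,0.007,0.33]], "dr": [[0,0,0.022],[0,0,0.022],[0,0,0.022],[0,0,0.022],[0,0,0.022],[0,0,0.022],[0,0,0.022],[0,0,0.022],[0,0,0.022],[0,0,0.022]], "claw": [0,0,0,0,0,0,0,0,0,0]}}

```text
time_s: 8.05
tcp_pos: [0.5247, 0.1528, 0.0407]
eef_rot: [-180.0, 0.0, -116.6]
contact_force: [0.1, 2.1, 2.3]
gripper_width: 0.0006
gripper_force: 1.2
```

>>> {"name": "jog_arm", "arguments": {"travel": [[0,0,0.002],[0,0,0.003],[0,0,0.004],[0,0,0.005],[0,0,0.005],[0,0,0.005],[0,0,0.005],[0,0,0.005],[0,0,0.005],[0,0,0.005]], "dr": [[0,0,0],[0,0,0],[0,0,0],[0,0,0],[0,0,0],[0,0,0],[0,0,0],[0,0,0],[0,0,0],[0,0,0]], "claw": [0,0,0,0,0,0,0,0,0,0]}}

```text
time_s: 9.3
tcp_pos: [0.5248, 0.1527, 0.0391]
eef_rot: [-180.0, 0.0, -116.5]
contact_force: [-5.3, 2.6, 12.9]
gripper_width: 0.0004
gripper_force: 6.5
```

12.9 N means the rocker is against its stop. I'll lift clear and check.

>>> {"name": "jog_arm", "arguments": {"travel": [[0,0,-0.04],[0,0,-0.15],[0,0,-0.27],[0,0,-0.33],[0,0,-0.33],[0,0,-0.33],[0,0,-0.33],[0,0,-0.33],[0,0,-0.33],[0,0,-0.33]], "dr": [[0,0,0],[0,0,0],[0,0,0],[0,0,0],[0,0,0],[0,0,0],[0,0,0],[0,0,0],[0,0,0],[0,0,0]], "claw": [0,0,0,0,0,0,0,0,0,0]}}

```text
time_s: 10.55
tcp_pos: [0.5245, 0.1526, 0.2029]
eef_rot: [180.0, -0.0, -116.6]
contact_force: [0.2, -0.1, -0.1]
gripper_width: 0.0005
gripper_force: 0.0
```

```bash
python3 - <<'E'
from h import *
np.set_printoptions(precision=4,suppress=True)
st=r.get_state(); c=r.capture('wrist'); save(c,'w3.png'); print(st['tcp_pos'],st['contact_force'])
for u in range(232,304,6): print(u,pt(c,st,(u,193)),c['pixels'][193,u])
c=r.capture('side')
for k in('red_top','yellow_top','blue_top'):
    x=r.tip_of(k,'side')[0];print(k,pt(c,st,x['at']))
E
```

```text
[0.5245 0.1526 0.2029] [ 0.2141 -0.0893 -0.0929]
232 [0.5621 0.1369 0.0479] [29 29 31]
238 [0.5576 0.1394 0.0471] [25 25 26]
244 [0.5531 0.1421 0.0457] [24 26 26]
250 [0.5489 0.145  0.0427] [35 35 37]
256 [0.5445 0.1479 0.0405] [36 35 39]
262 [0.5399 0.1507 0.039 ] [45 45 47]
268 [0.535  0.153  0.0394] [46 46 48]
274 [0.5302 0.1556 0.0388] [48 47 50]
280 [0.5253 0.1578 0.0395] [208  65  63]
286 [0.5204 0.1603 0.0394] [64 48 50]
292 [0.5161 0.1643 0.0334] [133 134 139]
298 [0.5114 0.1677 0.0299] [220 221 220]
red_top [ 0.5115 -0.2823  0.092 ]
yellow_top [ 0.5332 -0.232   0.0917]
blue_top [ 0.548  -0.1757  0.0914]
```

View pics/w3.png

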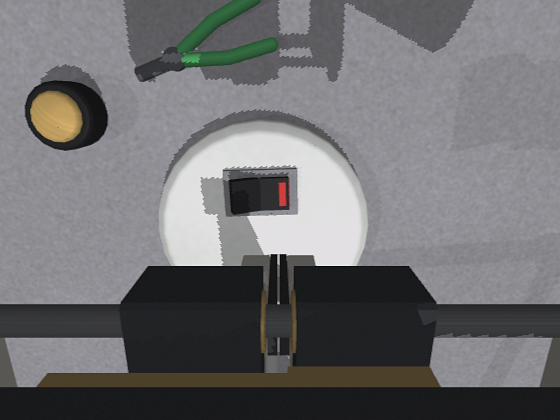

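The striped facet at (282,194) now lies level at z ≈ 39 mm and the other one is raised. All three keys are up and the hand is clear.

```bash
python3 -c "
from plant import r
print(r.close_job())"
```

```text
the job is handed in; nothing more can be done
None
```

I pressed the red key to its stop and it came back up. I then tipped the lamp's rocker fully to off and handed the job in with the hand clear; it returned no verdict, but the camera check just before showed all three keys up and the rocker off.

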